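Find the keyed seat for a press die insert

TASK

Load the aluminium die insert, the one with three rim notches and a flat-sided tang, into the round keyed nest. It fits in only one orientation, which has to be found by feel: turn it gently on the keys until it drops over them, then press it fully home to the floor of the nest and let go, leaving it level. Never force it, and leave the other things on the bench alone.

Things in the scene. Friction and masses are not known exactly. Their poses are not given: they have to be found in the camera images.
- insert: die insert, bare aluminium, about 0.3 kg (0.2 to 0.4): disc 64 mm wide, 16 mm thick, three open notches through the rim, each 9 mm wide, 8 mm deep, at 0, 100 and 225 degrees (counter-clockwise from above) from its +x axis. Origin: centre of the underside, z up. Starts upright on the table, yaw within 30 degrees of zero; it and the spare may have swapped places.
- tang (a point): centre of the top of the insert's tang, the flat-sided block to grip by: 40 mm along the insert's x, 24 mm along its y, standing on the disc from 16 to 50 mm above the insert's underside. Its axes are those of the insert.
- nest: the fixed nest: steel plate 120 x 120 x 14 mm carrying a round grey ring 94 mm in outer diameter, top 27.5 mm above the table, with a bore of 67 mm whose mouth is bevelled to about 73 mm. Origin: centre of the plate's underside, z up; a small dark lug outside the ring marks +x. The plate's top is the floor of the bore: fully home, the insert's underside is at z = 14 mm.
- keys (a point): point on the nest's axis level with the key tops, 22 mm above the table, axes of the nest. Three dark keys in the bore, 6 mm wide, reach in to 26.5 mm from the axis, spaced 0, 100, 225 degrees like the notches. All are locked together at an unknown angle, up to 35 degrees either way of the nest's +x (not reported): the insert passes only with its x within about 3 degrees of it.
- pad (a point): top of the white lift-out pad in the middle of the bore, 28 mm wide, at first 19 mm above the table (5 mm above the floor, 3 mm below the key tops). It carries the insert's weight, sinks under about 9 N in all and does not spring back. So the insert rests on the keys at 22 mm, drops to 19 mm once over them, and is pressed to 14 mm. Over 60 N between insert and nest damages it.
- spare: bystander: a similar insert with only two notches and a round knob (26 mm wide, top at 44 mm); does not fit. Origin: centre of the underside.
- bottle: bystander: teal drinking bottle, 72 mm wide, 200 mm tall, standing beyond the nest on the left. Origin: centre of the underside.
- phone: bystander: dark phone 75 x 155 x 9 mm lying near the robot. Origin: centre of the underside.
- tape: bystander: brown tape roll, 90 mm wide, 48 mm high, beyond the inserts. Origin: centre of the underside.
- scissors: bystander: scissors lying beyond the nest, 230 mm long, 12 mm high. Origin: the pivot, at the underside.
- wrench: bystander: steel wrench 160 mm long lying in front of the nest. Origin: middle of the underside.
- screwcup: bystander: white plastic cup, 64 mm wide, 45 mm high, beyond the inserts. Origin: centre of the underside.
Not all that is in view belongs to the job. Leave any blue, green or red look-alike of the insert alone.

How it is judged:
On the way, in this order (a step that is already met when the one before it is completed fails the run):
1. the insert is in the mouth of the nest, on or over the keys (horizontal distance between insert and nest below 0.005 m and z of insert in the frame of nest below 0.025 m), for 0.1 s.
2. the insert is fully home on the floor of the nest (horizontal distance between insert and nest below 0.004 m and z of insert in the frame of nest below 0.0158 m), for 0.1 s.
At the end, for the whole second after the job is handed in: The insert rests released in the nest, its underside within 1.8 mm of the pocket floor, within 4 mm of the nest's centre, level within 3 degrees and at rest (all of step 2 and angle between insert's own z axis and vertical below 0.05 rad and linear speed of insert below 0.02 m/s); the robot touches nothing.
It fails at once if the insert is forced against the nest with more than 60 N (contact force between insert and nest above 60 N).
It fails at once if a bystander is moved by more than 30 mm (distance of any of spare, bottle, phone, tape, scissors, wrench, screwcup from where it was at the start of the episode above 0.03 m).
It also fails if it takes over 58 s, if anything falls off the work surface, if the arm or the gripper's body presses on something with over 40 N, if the wrist force passes 120 N, or if a joint passes its speed limit or range.

ROBOT

A 7-joint arm with a two-finger parallel gripper is mounted at the origin on the work surface. World frame = base frame: x ahead of the robot, y to its left, z up, the work surface at z = 0. Lengths are in m, angles in rad, forces in N, time in s.
With the tool pointing down it reaches from about 0.425 to 0.925 m from the base axis. Payload 6.8 kg.
Tool frame: the origin (TCP) lies between the finger pads; the fingertips stand 11 mm ahead of it and the grasp point (between the pads) lies 8 mm behind it; z points along the fingers, y is the line along which they close (so a half turn about z gives the same grasp; the last joint's range is limited). The gripper opens to 85 mm and grips with 20 to 120 N. Pads are 22 mm wide; open, the fingers measure 114 mm over their backs; the gripper's body (76 mm by 85 mm) begins 54 mm behind the grasp point. The pads swing forward as they close: fully open they stand 13 mm farther back than shut.
Start: joints at [-1.405, 0.477, 0.022, 1.555, -0.011, 1.109, -0.083], TCP at [0.183, 0.65, 0.242] pointing down, gripper open.
Joint ranges: [-2.96, 2.96], [-0.34, 2.1], [-1.41, 1.46], [0.24, 2.44], [-1.37, 4.51], [0.17, 1.92], [-2.96, 2.96]. Speed limits (rad/s): [2.39, 2.39, 3.14, 3.14, 3.14, 3.14, 3.14].

INTERFACE

Orientations are given as a rotation vector (axis times angle).
In Python, from bench import r gives the robot as it stands.
- The arm moves only by the tool send_rows, never from a script. Its argument "deltas" is a list of rows, each an object of numbers: "dx", "dy", "dz": the shift along the world's x, y, z in mm; "rx", "ry", "rz": the turn, a rotation vector about the world's x, y, z in degrees. A call has 1 to 5 rows; each row is the pose to reach, as a shift and turn from the pose commanded when the call began; what a row does not reach only later rows make up. A row lasts 1/12 s, in which the tool goes at most 41.7 mm and 7.16 degrees, less where a joint would pass 70% of its speed; a pose out of reach is approached as far as the arm can. A call with a gripper value outside its range is refused whole. "jaw" is the finger opening in mm, from 0 to 85.4, set as the call begins (left out, the last holds). The fingers move at their own pace and stop on an object; "newtons" is the grip in N (left out, the last holds). Time passes only in rows, so rows that repeat a pose let the fingers close. It gives the time, the measured TCP pose, the force, the opening and the grip force at its end, in the units of the state.
- r.get_obs(): the state, without advancing time (a new reading comes with each control period).
- r.grab_frame(name): name is "scene" or "top" or "wrist"; returns a dict with "frame" (420x560x3 uint8, blue, green, red), "z_map" (420x560 float32, m along the optical axis (not along the pixel's ray), 0 where there is no reading), "vertical_fov" (degrees; the focal length in pixels is half the picture's height over the tangent of half this angle, whatever the lens; pixels are square), "cx", "cy" (the principal point, pixels), "xyz" and "orientation" of the camera in the world. Camera axes: x right, y down, z forward; pixel columns grow to the right and rows downward; lengths in m; the calibration is good to about 2 mm. A picture is of the moment at which its call begins.
- r.hand_in(): hands the job in; it is judged then, once.
The state is a dict: "clock": time; "joints": joint angles; "qvel": joint speeds; "tau": joint torques, N m; "tcp_pos": TCP position; "orientation": TCP orientation; "contact_force": force on the tool from outside, world axes, zero at the start; "moment": the same for the moment, N m; "grip_width": finger opening in m; "gripper_force": force on a finger pad.
Only numpy, scipy, OpenCV 4.12 (cv2) and the standard library are available. Lean on these libraries where they do the work, as an engineer would, in place of code of your own. Each camera call takes 0.05 s, during which the arm holds its last target. There are 200 camera calls.

## Working session

There is one attempt and no reset: what is moved stays moved. The work goes in short steps, Python scripts to look and compute and a tool call to move; the robot and the scene stay as the last step left them, time stands still between calls to the robot, and variables do not carry over. Pictures are saved under pics/ and viewed, at most 10 in all, crops included, and the job is handed in when it is done.

Besides the shell and the picture viewer there is one more tool, called after "Call:" as a command line: name --argument value ..., lists and objects as JSON in quotes. send_rows: Moves the arm, as the interface text tells. Its arguments: {"type":"object","properties":{"deltas":{"type":"array","items":{"type":"object","properties":{"dx":{"type":"number"},"dy":{"type":"number"},"dz":{"type":"number"},"rx":{"type":"number"},"ry":{"type":"number"},"rz":{"type":"number"}}}},"jaw":{"type":"number"},"newtons":{"type":"number"}},"required":["deltas"]}

```bash
mkdir -p pics
cat > h.py <<'E'
import numpy as np, cv2
from scipy.spatial.transform import Rotation as R
from bench import r
def grab(n):
    d=r.grab_frame(n); f=d["frame"]; d["f"]=f.shape[0]/2/np.tan(np.radians(d["vertical_fov"])/2)
    o=np.array(d["orientation"]); d["R"]=R.from_rotvec(o).as_matrix() if o.shape==(3,) else (R.from_quat(o).as_matrix() if o.shape==(4,) else o)
    return d
def cloud(d):
    z=d["z_map"]; v,u=np.mgrid[:z.shape[0],:z.shape[1]]
    p=np.stack([(u-d["cx"])/d["f"]*z,(v-d["cy"])/d["f"]*z,z],-1)
    P=p@d["R"].T+np.array(d["xyz"]); P[z==0]=np.nan
    return P
def ray(d,u,v,h):
    k=d["R"]@np.array([(u-d["cx"])/d["f"],(v-d["cy"])/d["f"],1]); c=np.array(d["xyz"])
    return c+k*(h-c[2])/k[2]
E
python3 - <<'E'
from h import *
import pickle
a=grab("scene");b=grab("top")
for n,d in(("scene",a),("top",b)):
    print(n,d["xyz"],d["orientation"],d["f"],d["cx"],d["cy"]); cv2.imwrite(f"pics/{n}0.png",d["frame"])
pickle.dump((a,b),open("s0.pkl","wb"))
o=r.get_obs();print(o)
E
```

```text
scene [ 1.25503823 -0.16693983  0.69432867] [-1.88347479 -1.44809913  0.64787757] 380.73696754531306 283.1901133211134 208.51719010757904
top [0.400798   0.03170648 1.07286481] [-2.14402801  2.11016091 -0.17316179] 450.16417434126475 273.2937439549915 209.47352414849357
{'clock': 0.1, 'joints': array([-1.40514207,  0.47770381,  0.02233237,  1.55635751, -0.01150161,
        1.10929578, -0.0830725 ]), 'qvel': array([-0.00076059, -0.00053238,  0.00116613, -0.00161009,  0.00122544,
        0.00011211,  0.00169128]), 'tau': array([ 4.30620887e-03, -5.97766578e+01,  1.61335699e+00, -2.81955224e+01,
        1.27759666e-02,  5.07071265e-03, -4.37924641e-06]), 'tcp_pos': array([0.18234774, 0.64936516, 0.24142978]), 'orientation': array([-4.28568390e-01, -3.11210972e+00,  2.56452483e-03]), 'contact_force': array([-0.39097027,  0.80681285, -0.87167011]), 'moment': array([ 0.05497813,  0.04675879, -0.00310767]), 'gripper_force': 0.0, 'grip_width': 0.08524821391858144}
```

View pics/top0.png

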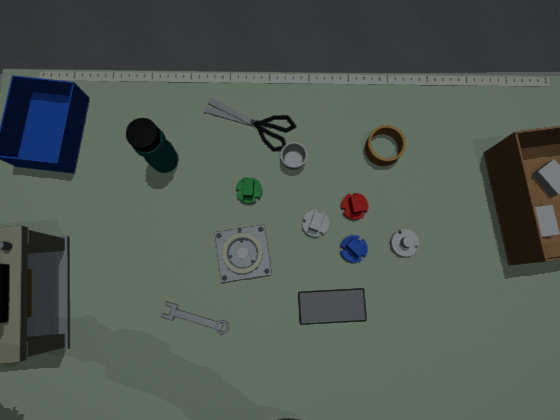

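View pics/scene0.png

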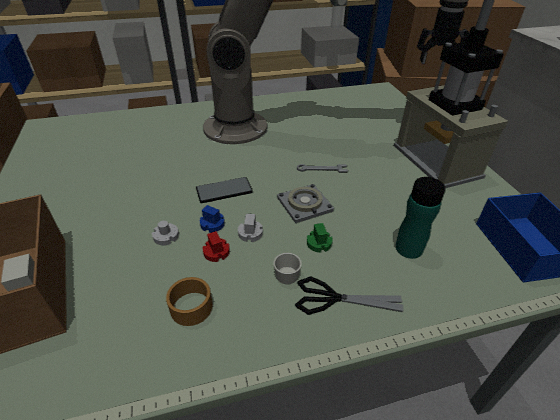

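Top view candidates: insert grey at (315,223) with a flat tang. The spare is grey with a round knob at (405,243). Look-alikes are green (249,190), red (355,207) and blue (354,249). The nest is at (243,253), the bottle at (155,148). I choose (315,223) and will check it in a crop.

Run:
```python
from h import *
import pickle
a,b=pickle.load(open("s0.pkl","rb"))
for n,d in(("scene",a),("top",b)):
    P=cloud(d)
    Pt=cloud(b); 
    c=ray(b,315,223,0.03)
    m=(np.hypot(P[...,0]-c[0],P[...,1]-c[1])<.045)
    print(n,"table z",np.nanmedian(P[...,2][(np.hypot(P[...,0]-c[0],P[...,1]-c[1])<.1)]))
    t=m&(abs(P[...,2]-.05)<.008); q=P[t]; 
    if len(q)>10:
        print("tang",len(q),q.mean(0),np.median(q[:,2]),cv2.minAreaRect((q[:,:2]*1000).astype(np.float32)))
    t=m&(abs(P[...,2]-.016)<.006); q=P[t]; print("disc",len(q),np.median(q[:,2]) if len(q) else 0, cv2.minEnclosingCircle((q[:,:2]*1000).astype(np.float32)) if len(q) else 0)
    c=ray(b,243,253,0.02)
    m=(np.hypot(P[...,0]-c[0],P[...,1]-c[1])<.09)
    t=m&(abs(P[...,2]-.0275)<.004); q=P[t]; print("ring",len(q),np.median(q[:,2]),cv2.minEnclosingCircle((q[:,:2]*1000).astype(np.float32)))
    t=m&(P[...,2]>.009); q=P[t]; print("plate",cv2.minAreaRect((q[:,:2]*1000).astype(np.float32)))
f=b["frame"]
c1=cv2.resize(f[195:251,280:355],None,fx=5.3,fy=5.3,interpolation=cv2.INTER_CUBIC)
c2=cv2.resize(f[222:285,208:278],None,fx=5.3,fy=5.3,interpolation=cv2.INTER_CUBIC)
h=max(c1.shape[0],c2.shape[0]); o=np.zeros((h,c1.shape[1]+c2.shape[1],3),np.uint8)
o[:c1.shape[0],:c1.shape[1]]=c1;o[:c2.shape[0],c1.shape[1]:]=c2
cv2.imwrite("pics/crop1.png",cv2.convertScaleAbs(o,alpha=1.3))
```

```text
scene table z 0.0011830093608796721
tang 132 [ 0.56080396 -0.05746195  0.04971085] 0.05034738820862528 ((558.5490112304688, -57.36248016357422), (23.737815856933594, 41.010780334472656), 71.48152160644531)
disc 242 0.01658546600632188 ((557.0360107421875, -56.93540573120117), 33.74578857421875)
ring 342 0.027487662679024916 ((486.7938537597656, 116.94119262695312), 53.05851745605469)
plate ((481.99664306640625, 113.07040405273438), (126.87937927246094, 120.95047760009766), 9.682641983032227)
top table z 4.142533795481462e-05
tang 180 [ 0.55364049 -0.05648534  0.04961666] 0.049684907327193994 ((553.79248046875, -56.5989875793457), (24.075084686279297, 39.643882751464844), 70.34805297851562)
disc 341 0.015398873085910258 ((554.0899658203125, -56.730003356933594), 32.22237014770508)
ring 607 0.026759088020376076 ((485.37640380859375, 116.71431732177734), 52.75246810913086)
plate ((480.0390625, 113.90994262695312), (119.76722717285156, 119.98157501220703), 9.680819511413574)
```

View pics/crop1.png

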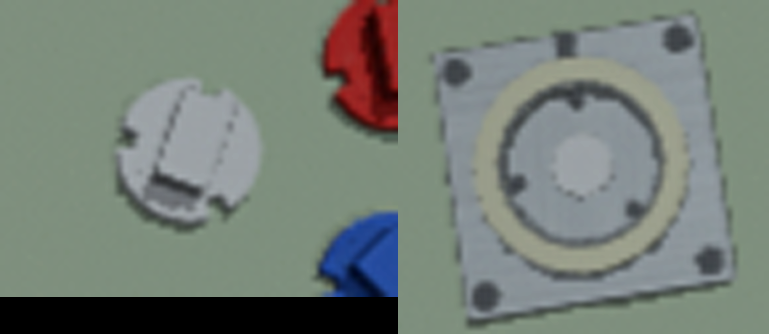

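The crop confirms a grey insert with three notches and a flat-sided tang, yaw about -20°. Notch 0 is at the upper right, crop (210,90). Nest lug is at crop (565,45), giving nest yaw of about +10°. Next I check the heights along the path near the start.

Run:
```python
from h import *
import pickle
a,b=pickle.load(open("s0.pkl","rb"))
P=cloud(b)
for u,v in[(20,250),(15,300),(35,300),(50,250),(50,340),(60,300),(90,300),(145,135),(4,246)]: print(u,v,np.round(P[v,u],3))
Q=cloud(a)
for u,v in[(465,60),(440,60),(450,20),(465,100),(425,45),(410,100),(490,110)]: print('s',u,v,np.round(Q[v,u],3))
# near the straight path: max height
A=np.array([.182,.649]);B=np.array([.554,-.057]);L=np.linalg.norm(B-A);n=(B-A)/L
for X in(P,Q):
    d=X[...,:2]-A;s=d@n;o=abs(d@[-n[1],n[0]])
    for k in range(8):
        m=(s>k*.1)&(s<k*.1+.1)&(o<.08); print(k,np.round(np.nanmax(X[...,2][m]) if m.any() else -1,3),end=' ')
    print()
# keys by rays
for u,v in[(575,100),(517,185),(635,210)]:
    p=ray(b,208+(u-397)/5.3,222+v/5.3,.022)[:2]*1000; c=np.array([480.,113.9]); e=p-c; print(p,np.hypot(*e),np.degrees(np.arctan2(e[1],e[0])))
```

```text
20 250 [0.465 0.536 0.195]
15 300 [0.369 0.533 0.198]
35 300 [0.363 0.591 0.015]
50 250 [0.477 0.555 0.042]
50 340 [0.283 0.514 0.084]
60 300 [0.364 0.534 0.014]
90 300 [0.365 0.469 0.002]
145 135 [0.703 0.305 0.198]
4 246 [0.47  0.549 0.226]
s 465 60 [nan nan nan]
s 440 60 [-4.400e-01  1.137e+00 -1.000e-03]
s 450 20 [0.214 0.63  0.384]
s 465 100 [0.42  0.593 0.231]
s 425 45 [0.163 0.601 0.299]
s 410 100 [0.281 0.513 0.177]
s 490 110 [0.462 0.65  0.214]
0 0.015 1 0.203 2 0.008 3 0.013 4 0.013 5 0.032 6 0.031 7 0.054 
0 0.438 1 0.201 2 0.007 3 0.01 4 0.012 5 0.031 6 0.031 7 0.052 
[507.52075548 116.38345989] 27.63258140390199 5.156377751653831
[469.67804681 140.80475662] 28.81681186757661 110.98920564133418
[459.59027922  88.67827556] 32.44521668861997 -128.98019796563932
```

Call:
send_rows --deltas '[{"dz": 35},{"dz": 70},{"dz": 100},{"dz": 100,"dx": 18,"dy": -35},{"dz": 100,"dx": 36,"dy": -70}]' --jaw 55

```text
$.deltas[0]: bad value
```

Call:
send_rows --deltas '[{"dx": 18,"dy": -35,"rz": -1},{"dx": 36,"dy": -70,"rz": -2},{"dx": 54,"dy": -105,"rz": -3},{"dx": 72,"dy": -140,"rz": -4},{"dx": 90,"dy": -175,"rz": -4}]'

```text
$.deltas[0]: bad value
```

Call:
send_rows --deltas '[{"dx": 18,"dy": -35},{"dx": 36,"dy": -70},{"dx": 54,"dy": -105},{"dx": 72,"dy": -140},{"dx": 90,"dy": -175}]'

```text
$.deltas[0]: bad value
```

Call:
send_rows --deltas '[{"dx": 18,"dy": -35},{"dx": 36,"dy": -70,"dz": -30},{"dx": 54,"dy": -105,"dz": -60},{"dx": 72,"dy": -140,"dz": -90},{"dx": 90,"dy": -175,"dz": -100}]'

```text
$.deltas[0]: bad value
```

Call:
send_rows --deltas '[{"dx": 0,"dy": 0,"dz": 35,"rx": 0,"ry": 0,"rz": 0},{"dx": 0,"dy": 0,"dz": 70,"rx": 0,"ry": 0,"rz": 0},{"dx": 0,"dy": 0,"dz": 100,"rx": 0,"ry": 0,"rz": 0},{"dx": 18,"dy": -35,"dz": 100,"rx": 0,"ry": 0,"rz": 0},{"dx": 36,"dy": -70,"dz": 100,"rx": 0,"ry": 0,"rz": 0}]' --jaw 55

```text
clock: 0.52
tcp_pos: [0.2172, 0.5814, 0.3438]
orientation: [-0.422, -3.113, -0.006]
contact_force: [1.8, -0.9, -1.5]
grip_width: 0.0553
gripper_force: 0.0
```

Call:
send_rows --deltas '[{"dx": 18,"dy": -35,"dz": 0,"rx": 0,"ry": 0,"rz": -1},{"dx": 36,"dy": -70,"dz": 0,"rx": 0,"ry": 0,"rz": -2},{"dx": 54,"dy": -105,"dz": 0,"rx": 0,"ry": 0,"rz": -3},{"dx": 72,"dy": -140,"dz": 0,"rx": 0,"ry": 0,"rz": -4},{"dx": 90,"dy": -175,"dz": 0,"rx": 0,"ry": 0,"rz": -4}]'

```text
clock: 0.93
tcp_pos: [0.3089, 0.4028, 0.342]
orientation: [-0.538, -3.095, 0.001]
contact_force: [0.5, 0.3, -0.1]
grip_width: 0.0548
gripper_force: 0.0
```

Call:
send_rows --deltas '[{"dx": 18,"dy": -35,"dz": 0,"rx": 0,"ry": 0,"rz": 0},{"dx": 36,"dy": -70,"dz": 0,"rx": 0,"ry": 0,"rz": 0},{"dx": 54,"dy": -105,"dz": 0,"rx": 0,"ry": 0,"rz": 0},{"dx": 72,"dy": -140,"dz": 0,"rx": 0,"ry": 0,"rz": 0},{"dx": 90,"dy": -175,"dz": 0,"rx": 0,"ry": 0,"rz": 0}]'

```text
clock: 1.35
tcp_pos: [0.3988, 0.2278, 0.3421]
orientation: [-0.537, -3.095, -0.0]
contact_force: [0.8, 0.5, 0.0]
grip_width: 0.0551
gripper_force: 0.0
```

Call:
send_rows --deltas '[{"dx": 18,"dy": -35,"dz": 0,"rx": 0,"ry": 0,"rz": 0},{"dx": 36,"dy": -70,"dz": -30,"rx": 0,"ry": 0,"rz": 0},{"dx": 54,"dy": -105,"dz": -60,"rx": 0,"ry": 0,"rz": 0},{"dx": 72,"dy": -140,"dz": -90,"rx": 0,"ry": 0,"rz": 0},{"dx": 90,"dy": -175,"dz": -120,"rx": 0,"ry": 0,"rz": 0}]'

```text
clock: 1.77
tcp_pos: [0.4774, 0.0754, 0.2404]
orientation: [0.537, 3.095, 0.001]
contact_force: [0.5, 0.4, 0.2]
grip_width: 0.0552
gripper_force: 0.0
```

Run:
```python
from h import *
print(r.get_obs())
d=grab("wrist"); print(d["xyz"],d["f"],d["cx"],d["cy"]); print(d["R"]); cv2.imwrite("pics/w1.png",d["frame"])
P=cloud(d); print(np.nanmin(P[...,:2],(0,1)),np.nanmax(P[...,:2],(0,1)))
```

```text
{'clock': 1.7667, 'joints': array([-0.71074604,  0.16389562,  0.47970886,  2.0290923 , -0.09186549,
        0.96797049,  1.04296407]), 'qvel': array([ 0.67427995,  0.63507147,  0.3240614 ,  0.14065219, -0.42050643,
       -0.6780476 ,  1.23377697]), 'tau': array([ -3.17299917, -38.25428724,   2.72346877, -25.10823369,
         0.79178665,   1.10037435,  -1.72472846]), 'tcp_pos': array([0.4773714 , 0.07541087, 0.24037002]), 'orientation': array([5.36675796e-01, 3.09474735e+00, 8.97883068e-04]), 'contact_force': array([0.53566318, 0.40893741, 0.23155761]), 'moment': array([ 0.07080918, -0.04244774,  0.00716506]), 'gripper_force': 0.0, 'grip_width': 0.055226997940876085}
[0.4041258  0.10271849 0.37164977] 302.88508844519845 279.3894566871929 215.0618289011494
[[ 0.33654558  0.89700928  0.28655092]
 [ 0.9416663  -0.32100075 -0.10110935]
 [ 0.00128703  0.30386325 -0.95271479]]
[ 0.19336637 -0.47738941] [1.72975105 0.77630142]
```

View pics/w1.png

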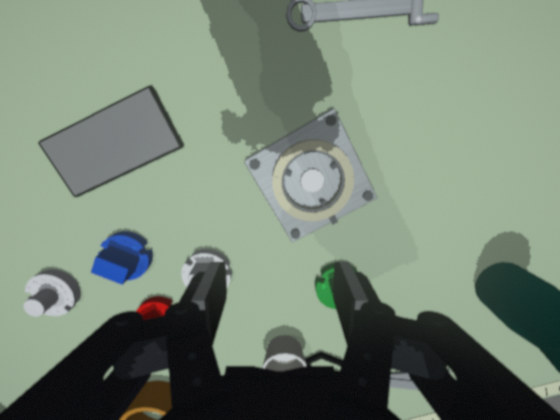

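Wrist view: nest at (313,180) with its keys visible in the bore, insert at (205,268). I measure the nest and the keys from here, then carry on to the insert.

```bash
cat >> h.py <<'E'
def nest(d,c0=(.480,.114)):
    P=cloud(d); m=np.hypot(P[...,0]-c0[0],P[...,1]-c0[1])<.09
    q=P[m&(P[...,2]>.009)&(P[...,2]<.04)]; pl=cv2.minAreaRect((q[:,:2]*1000).astype(np.float32))
    q=P[m&(P[...,2]>.0235)&(P[...,2]<.0305)]; ci=cv2.minEnclosingCircle((q[:,:2]*1000).astype(np.float32))
    return pl,ci,np.median(q[:,2])
E
python3 - <<'E'
from h import *
d=grab("wrist"); print(nest(d)); print(r.get_obs()["tcp_pos"])
pl,_,_=nest(d); c=np.array(pl[0])/1000
g=cv2.cvtColor(d["frame"],cv2.COLOR_BGR2GRAY)
# polar darkness at key-top plane
Ri=d["R"].T; 
def px(p):
    k=Ri@(np.array(p)-d["xyz"]); return k[0]/k[2]*d["f"]+d["cx"],k[1]/k[2]*d["f"]+d["cy"]
for t in range(-180,180,4):
    v=[cv2.getRectSubPix(g,(1,1),px([c[0]+x*np.cos(np.radians(t)),c[1]+x*np.sin(np.radians(t)),.022]))[0,0] for x in(.0275,.029,.0305)]
    if np.mean(v)<120: print(t,[int(x) for x in v],end=' ')
u,v=map(int,px([c[0],c[1],.02])); cv2.imwrite("pics/nest1.png",cv2.resize(d["frame"][v-60:v+60,u-60:u+60],None,fx=5,fy=5,interpolation=cv2.INTER_CUBIC))
P=cloud(d);
for h0,h1 in((.042,.058),):
    m=(np.hypot(P[...,0]-.555,P[...,1]+.057)<.045)&(P[...,2]>h0)&(P[...,2]<h1); q=P[m]; print("tang",len(q),q.mean(0) if len(q) else 0)
E
```

```text
(((483.5311584472656, 115.86811828613281), (120.43321228027344, 120.06380462646484), 9.710625648498535), ((488.7804260253906, 117.22335815429688), 52.83995819091797), np.float64(0.027010480347867877))
[0.47612237 0.0709564  0.23775539]
-132 [134, 108, 102] -128 [134, 112, 108] 0 [134, 123, 102] 4 [100, 100, 99] 8 [96, 98, 96] 12 [105, 102, 94] 16 [133, 113, 93] 108 [109, 98, 98] 112 [105, 92, 90] 116 [115, 96, 91] tang 2 [ 0.53541057 -0.05882698  0.04219303]
```

View pics/nest1.png

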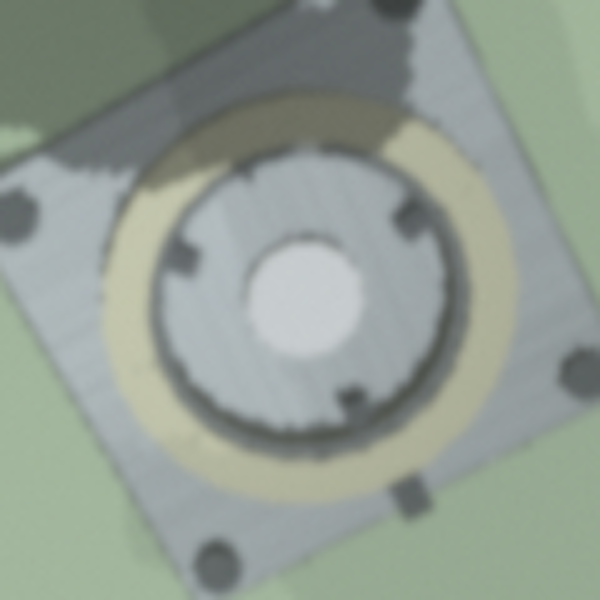

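The keys sit at about +8° in the world (seen at 8, 112 and -130), nest centre near (482,114.5). Moving to above the insert.

Call:
send_rows --deltas '[{"dx": 20,"dy": -32,"dz": -20,"rx": 0,"ry": 0,"rz": 0},{"dx": 40,"dy": -64,"dz": -40,"rx": 0,"ry": 0,"rz": 0},{"dx": 60,"dy": -96,"dz": -70,"rx": 0,"ry": 0,"rz": 0},{"dx": 79,"dy": -128,"dz": -98,"rx": 0,"ry": 0,"rz": 0},{"dx": 79,"dy": -128,"dz": -98,"rx": 0,"ry": 0,"rz": 0}]'

```text
clock: 2.28
tcp_pos: [0.556, -0.0553, 0.1402]
orientation: [-0.543, -3.092, 0.005]
contact_force: [0.0, 0.5, 0.2]
grip_width: 0.0551
gripper_force: 0.0
```

Run:
```python
from h import *
d=grab("wrist");d=grab("wrist");o=r.get_obs();print(o["tcp_pos"],o["orientation"],o["joints"],o["contact_force"])
P=cloud(d)
m=(np.hypot(P[...,0]-.555,P[...,1]+.057)<.04)
q=P[m&(P[...,2]>.045)&(P[...,2]<.056)]; print(len(q),cv2.minAreaRect((q[:,:2]*1000).astype(np.float32)) if len(q)>5 else 0)
q=P[m&(P[...,2]>.011)&(P[...,2]<.021)]; print(len(q),cv2.minEnclosingCircle((q[:,:2]*1000).astype(np.float32)) if len(q)>5 else 0)
cv2.imwrite("pics/w2.png",d["frame"])
```

```text
[ 0.55544081 -0.05343423  0.14130984] [-0.54256999 -3.09112198  0.00373968] [-0.3970181   0.44313506  0.48786139  1.95380018 -0.27737232  0.81382929
  1.46708401] [ 0.02880884  0.15725794 -0.27210974]
1497 ((556.962890625, -55.020545959472656), (24.06354331970215, 40.367252349853516), 71.35298919677734)
2256 ((557.2103881835938, -54.925140380859375), 32.34492874145508)
```

View pics/w2.png

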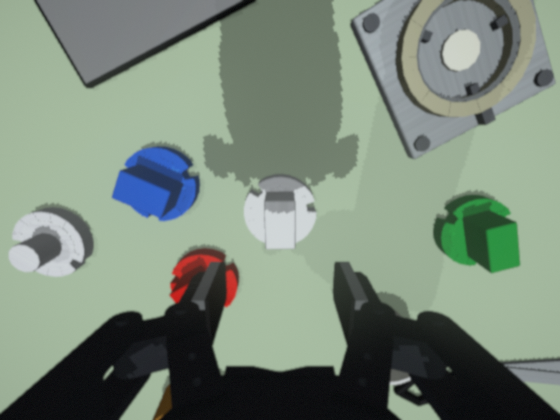

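Close crop (w2): under the tool, at (280,215), is the bare grey disc with a flat-sided tang. Red, blue and green are beside it, the round-knob spare is at (45,245). Descending with clearance to both sides.

Call:
send_rows --deltas '[{"dx": 0,"dy": -1,"dz": -20,"rx": 0,"ry": 0,"rz": 0},{"dx": 0,"dy": -2,"dz": -40,"rx": 0,"ry": 0,"rz": 0},{"dx": 0,"dy": -3,"dz": -60,"rx": 0,"ry": 0,"rz": 0},{"dx": 0,"dy": -3,"dz": -70,"rx": 0,"ry": 0,"rz": 0},{"dx": 0,"dy": -3,"dz": -70,"rx": 0,"ry": 0,"rz": 0}]'

```text
clock: 2.8
tcp_pos: [0.5547, -0.0523, 0.072]
orientation: [-0.534, -3.092, -0.0]
contact_force: [-0.6, 0.1, 0.1]
grip_width: 0.0547
gripper_force: 0.0
```

Call:
send_rows --deltas '[{"dx": 1,"dy": -4,"dz": -10,"rx": 0,"ry": 0,"rz": 0},{"dx": 1,"dy": -4,"dz": -24,"rx": 0,"ry": 0,"rz": 0},{"dx": 1,"dy": -4,"dz": -38,"rx": 0,"ry": 0,"rz": 0},{"dx": 1,"dy": -4,"dz": -41,"rx": 0,"ry": 0,"rz": 0},{"dx": 1,"dy": -4,"dz": -41,"rx": 0,"ry": 0,"rz": 0}]'

```text
clock: 3.22
tcp_pos: [0.5571, -0.0579, 0.0322]
orientation: [-0.537, -3.095, -0.0]
contact_force: [-0.3, -0.2, -1.0]
grip_width: 0.0547
gripper_force: 0.0
```

Call:
send_rows --deltas '[{"dx": 0,"dy": 0,"dz": 0,"rx": 0,"ry": 0,"rz": 0},{"dx": 0,"dy": 0,"dz": 0,"rx": 0,"ry": 0,"rz": 0},{"dx": 0,"dy": 0,"dz": 0,"rx": 0,"ry": 0,"rz": 0},{"dx": 0,"dy": 0,"dz": 0,"rx": 0,"ry": 0,"rz": 0},{"dx": 0,"dy": 0,"dz": 0,"rx": 0,"ry": 0,"rz": 0}]' --jaw 15 --newtons 60

```text
clock: 3.63
tcp_pos: [0.5582, -0.0579, 0.0335]
orientation: [0.537, 3.093, 0.001]
contact_force: [-0.3, 0.7, 5.5]
grip_width: 0.0233
gripper_force: 60.3
```

Call:
send_rows --deltas '[{"dx": 0,"dy": 0,"dz": 0,"rx": 0,"ry": 0,"rz": 0},{"dx": 0,"dy": 0,"dz": 0,"rx": 0,"ry": 0,"rz": 0},{"dx": 0,"dy": 0,"dz": 10,"rx": 0,"ry": 0,"rz": 0},{"dx": 0,"dy": 0,"dz": 25,"rx": 0,"ry": 0,"rz": 0},{"dx": 0,"dy": 0,"dz": 50,"rx": 0,"ry": 0,"rz": 0}]'

```text
clock: 4.05
tcp_pos: [0.555, -0.0578, 0.0815]
orientation: [-0.536, -3.091, 0.002]
contact_force: [1.2, 0.5, -3.8]
grip_width: 0.0229
gripper_force: 59.2
```

Call:
send_rows --deltas '[{"dx": 0,"dy": 20,"dz": 20,"rx": 0,"ry": 0,"rz": 5},{"dx": -18,"dy": 55,"dz": 25,"rx": 0,"ry": 0,"rz": 10},{"dx": -36,"dy": 90,"dz": 25,"rx": 0,"ry": 0,"rz": 15},{"dx": -54,"dy": 125,"dz": 25,"rx": 0,"ry": 0,"rz": 20},{"dx": -73,"dy": 160,"dz": 25,"rx": 0,"ry": 0,"rz": 25}]'

```text
clock: 4.47
tcp_pos: [0.483, 0.1031, 0.108]
orientation: [-0.151, 3.137, 0.0]
contact_force: [0.6, 0.5, -3.7]
grip_width: 0.023
gripper_force: 59.4
```

Run:
```python
from h import *
d=grab("wrist");d=grab("wrist");o=r.get_obs();print(o["tcp_pos"],o["orientation"],o["contact_force"],o["clock"])
t=grab("top");s=grab("scene")
w=cv2.resize(d["frame"],(400,300));x=cv2.resize(t["frame"][190:310,180:340],(400,300));y=cv2.resize(s["frame"][120:240,230:390],(400,300))
cv2.imwrite("pics/w3.png",np.vstack([np.hstack([w,x]),np.hstack([y,y*0])]))
print(nest(d)[0])
```

```text
[0.48027919 0.1084616  0.10728628] [ 0.16470083 -3.13388917 -0.00482971] [ 0.61733773 -0.76983541 -2.49624857] 4.5667
((483.13519287109375, 115.83084106445312), (120.1766128540039, 120.19379425048828), 9.78463077545166)
```

View pics/w3.png

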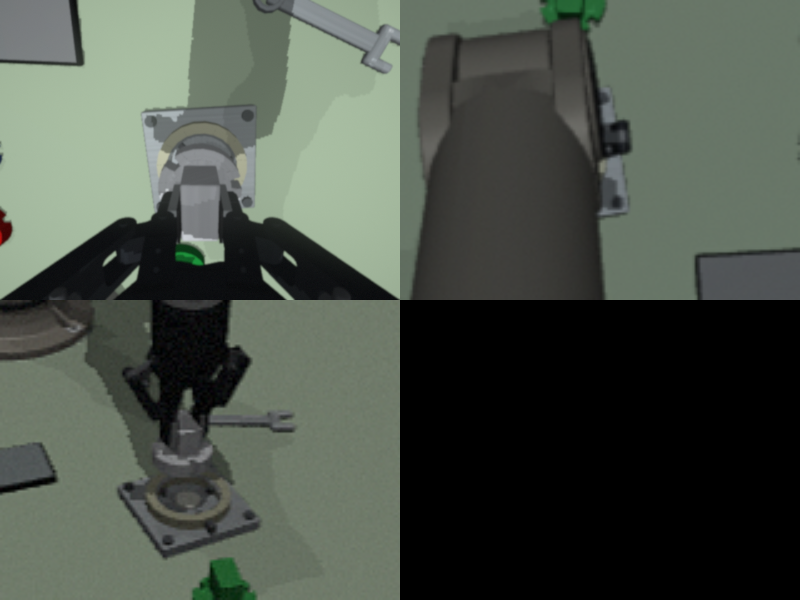

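Wrist frame (top left): the insert hangs level over the nest, tang at (203,195) in the panel, nest plate behind it. I measure the disc and nest from the same camera.

```bash
cat >> h.py <<'E'
from scipy.optimize import least_squares
def held(d,tcp):
    """disc centre of the insert from visible top-face points at z=tcp_z-.0165, known radius 32 (outer arc)"""
    P=cloud(d); zt=tcp[2]-.0165
    m=(np.hypot(P[...,0]-tcp[0],P[...,1]-tcp[1])<.045)&(abs(P[...,2]-zt)<.006)
    q=P[m]; hull=cv2.convexHull((q[:,:2]*1000).astype(np.float32))[:,0]
    c=np.array(tcp[:2])*1000; 
    e=hull[np.hypot(*(hull-c).T)>26]
    s=least_squares(lambda p:np.hypot(*(e-p).T)-32,c,loss="soft_l1",f_scale=.5)
    return s.x,len(e),np.median(q[:,2]),np.abs(s.fun).mean(),len(q)
E
python3 - <<'E'
from h import *
d=grab("wrist");o=r.get_obs();t=o["tcp_pos"];print(t,o["orientation"])
P=cloud(d); m=(np.hypot(P[...,0]-t[0],P[...,1]-t[1])<.045); print(np.histogram(P[...,2][m],bins=np.arange(0,.16,.01)))
print(held(d,t)); print(nest(d)[0])
m&=(P[...,2]>t[2]+.008)&(P[...,2]<t[2]+.026)&(d["frame"].min(-1)>90);q=P[m];print(len(q),np.median(q[:,2]),cv2.minAreaRect((q[:,:2]*1000).astype(np.float32)))
E
```

```text
[0.48409432 0.10169614 0.10768934] [-1.45290869e-01  3.13794363e+00 -4.30722588e-04]
(array([   0, 2298, 1751,    0,    0,    0,    0,  338, 2590, 1609,  710,
       1009, 5098, 1191, 2890]), array([0.  , 0.01, 0.02, 0.03, 0.04, 0.05, 0.06, 0.07, 0.08, 0.09, 0.1 ,
       0.11, 0.12, 0.13, 0.14, 0.15]))
(array([481.56516411, 104.26565896]), 40, np.float64(0.08982828738533612), np.float64(0.11072843630812246), 3770)
((483.0506896972656, 116.11819458007812), (120.05923461914062, 120.5510025024414), 9.78487777709961)
4252 0.12392167559574083 ((481.39892578125, 104.28931427001953), (44.03928756713867, 43.250640869140625), 48.58444595336914)
```

Call:
send_rows --deltas '[{"dx": 1,"dy": 6,"dz": -10,"rx": 0,"ry": 0,"rz": 1},{"dx": 1.5,"dy": 12,"dz": -20,"rx": 0,"ry": 0,"rz": 3},{"dx": 1.5,"dy": 12,"dz": -28,"rx": 0,"ry": 0,"rz": 3},{"dx": 1.5,"dy": 12,"dz": -28,"rx": 0,"ry": 0,"rz": 3},{"dx": 1.5,"dy": 12,"dz": -28,"rx": 0,"ry": 0,"rz": 3}]'

```text
clock: 5.13
tcp_pos: [0.4854, 0.1127, 0.0785]
orientation: [0.224, -3.132, 0.002]
contact_force: [-0.2, 0.0, -4.0]
grip_width: 0.0232
gripper_force: 59.6
```

```bash
cat > m.py <<'E'
from h import *
for i in range(3):
    d=grab("wrist");o=r.get_obs();t=o["tcp_pos"];v=o["orientation"];yaw=(2*np.degrees(np.arctan2(v[1],v[0])))%180
    yaw=yaw if yaw<90 else yaw-180
    h=held(d,t)
    print(np.round(t*1000,1),"yaw",round(yaw,2),"F",np.round(o["contact_force"],1),"M",np.round(o["moment"],2),"held",np.round(h[0],1),h[1:],np.round(nest(d)[0][0],1),"clk",o["clock"],"g",round(o["gripper_force"],1))
E
python3 m.py
```

```text
[485.7 112.9  79. ] yaw 8.19 F [-0.   0.  -3.4] M [-0.05 -0.06  0.02] held [483.5 113.8] (30, np.float64(0.060673125394448024), np.float64(0.12454134048242681), 3761) [482.9 115.9] clk 5.1833 g 59.6
[485.9 113.2  79.3] yaw 8.21 F [ 1.4 -0.2 -2.5] M [0.04 0.04 0.06] held [483.9 114. ] (45, np.float64(0.061157324374344096), np.float64(0.10831504842999422), 3757) [482.8 115.8] clk 5.2333 g 59.6
[486.  113.4  79.5] yaw 8.23 F [ 0.4 -0.3 -3. ] M [-0.01 -0.01  0.01] held [484.1 114.2] (35, np.float64(0.06145151943247398), np.float64(0.11524381909190617), 3763) [483.  115.9] clk 5.2833 g 59.6
```

Call:
send_rows --deltas '[{"dx": -0.5,"dy": 1,"dz": -6,"rx": 0,"ry": 0,"rz": 0},{"dx": -1,"dy": 1.8,"dz": -12,"rx": 0,"ry": 0,"rz": 0},{"dx": -1,"dy": 1.8,"dz": -15,"rx": 0,"ry": 0,"rz": 0},{"dx": -1,"dy": 1.8,"dz": -15,"rx": 0,"ry": 0,"rz": 0},{"dx": -1,"dy": 1.8,"dz": -15,"rx": 0,"ry": 0,"rz": 0}]'

```text
clock: 5.7
tcp_pos: [0.4843, 0.1157, 0.0639]
orientation: [0.228, -3.133, 0.0]
contact_force: [0.6, 0.4, -3.3]
grip_width: 0.0232
gripper_force: 59.7
```

```bash
python3 m.py
```

```text
[484.6 115.8  64.2] yaw 8.31 F [-0.6 -0.3 -3.8] M [ 0.01 -0.01  0.04] held [482.5 116.8] (33, np.float64(0.04611872682079324), np.float64(0.14380396234581017), 3761) [480.1 115.3] clk 5.75 g 59.7
[484.7 115.8  64.3] yaw 8.31 F [ 0.4  0.6 -3.3] M [-0.02 -0.03 -0.  ] held [482.7 116.9] (37, np.float64(0.04633276817828666), np.float64(0.1471771661215875), 3767) [480.7 115.3] clk 5.8 g 59.7
[484.8 115.8  64.4] yaw 8.31 F [-0.  -0.5 -2.2] M [ 0.05  0.02 -0.05] held [482.9 116.9] (39, np.float64(0.046471566301928835), np.float64(0.12133469693671864), 3761) [480.8 115.6] clk 5.85 g 59.7
```

Call:
send_rows --deltas '[{"dx": 0,"dy": -0.5,"dz": -2,"rx": 0,"ry": 0,"rz": 0},{"dx": 0,"dy": -0.8,"dz": -4,"rx": 0,"ry": 0,"rz": 0},{"dx": 0,"dy": -0.8,"dz": -5.5,"rx": 0,"ry": 0,"rz": 0},{"dx": 0,"dy": -0.8,"dz": -7,"rx": 0,"ry": 0,"rz": 0},{"dx": 0,"dy": -0.8,"dz": -7,"rx": 0,"ry": 0,"rz": 0}]'

```text
clock: 6.27
tcp_pos: [0.4844, 0.1149, 0.0569]
orientation: [0.228, -3.133, 0.0]
contact_force: [0.2, 0.4, -3.3]
grip_width: 0.0227
gripper_force: 59.7
```

Call:
send_rows --deltas '[{"dx": 0,"dy": 0,"dz": -0.5,"rx": 0,"ry": 0,"rz": 0},{"dx": 0,"dy": 0,"dz": -1,"rx": 0,"ry": 0,"rz": 0},{"dx": 0,"dy": 0,"dz": -1.5,"rx": 0,"ry": 0,"rz": 0},{"dx": 0,"dy": 0,"dz": -2,"rx": 0,"ry": 0,"rz": 0},{"dx": 0,"dy": 0,"dz": -2,"rx": 0,"ry": 0,"rz": 0}]'

```text
clock: 6.68
tcp_pos: [0.4846, 0.115, 0.0552]
orientation: [0.228, -3.133, -0.0]
contact_force: [-0.8, -0.1, -2.7]
grip_width: 0.0232
gripper_force: 59.7
```

Call:
send_rows --deltas '[{"dx": 0,"dy": 0,"dz": -0.5,"rx": 0,"ry": 0,"rz": 0},{"dx": 0,"dy": 0,"dz": -1,"rx": 0,"ry": 0,"rz": 0},{"dx": 0,"dy": 0,"dz": -1.5,"rx": 0,"ry": 0,"rz": 0},{"dx": 0,"dy": 0,"dz": -2,"rx": 0,"ry": 0,"rz": 0},{"dx": 0,"dy": 0,"dz": -2,"rx": 0,"ry": 0,"rz": 0}]'

```text
clock: 7.1
tcp_pos: [0.4846, 0.115, 0.0532]
orientation: [0.228, -3.133, 0.0]
contact_force: [0.7, -1.0, -3.4]
grip_width: 0.0228
gripper_force: 59.7
```

```bash
python3 m.py
```

```text
[484.6 115.   53.2] yaw 8.31 F [-0.7 -0.1 -3.1] M [-0.01  0.02  0.03] held [482.7 116.1] (39, np.float64(0.03533161443635903), np.float64(0.127313102848396), 3776) [482.4 115.7] clk 7.15 g 59.7
[484.6 115.   53.3] yaw 8.31 F [-0.2 -0.3 -3.4] M [-0.06 -0.01 -0.  ] held [482.7 116. ] (30, np.float64(0.03535969827004129), np.float64(0.15829080997874384), 3773) [482.4 115.8] clk 7.2 g 59.7
[484.7 115.   53.3] yaw 8.31 F [-0.1  0.8 -2.9] M [-0.02  0.06  0.01] held [482.8 116.1] (40, np.float64(0.03541515748805785), np.float64(0.09935730640005272), 3758) [482.8 115.9] clk 7.25 g 59.7
```

Call:
send_rows --deltas '[{"dx": 0,"dy": 0,"dz": -0.5,"rx": 0,"ry": 0,"rz": 0},{"dx": 0,"dy": 0,"dz": -1,"rx": 0,"ry": 0,"rz": 0},{"dx": 0,"dy": 0,"dz": -1.5,"rx": 0,"ry": 0,"rz": 0},{"dx": 0,"dy": 0,"dz": -1.5,"rx": 0,"ry": 0,"rz": 0},{"dx": 0,"dy": 0,"dz": -1.5,"rx": 0,"ry": 0,"rz": 0}]'

```text
clock: 7.67
tcp_pos: [0.4847, 0.115, 0.0521]
orientation: [-0.228, 3.133, 0.0]
contact_force: [-1.5, -0.0, 6.0]
grip_width: 0.0228
gripper_force: 60.9
```

Call:
send_rows --deltas '[{"dx": 0,"dy": 0,"dz": -0.3,"rx": 0,"ry": 0,"rz": 0},{"dx": 0,"dy": 0,"dz": -0.6,"rx": 0,"ry": 0,"rz": 0},{"dx": 0,"dy": 0,"dz": -0.8,"rx": 0,"ry": 0,"rz": 0},{"dx": 0,"dy": 0,"dz": -0.8,"rx": 0,"ry": 0,"rz": 0},{"dx": 0,"dy": 0,"dz": -0.8,"rx": 0,"ry": 0,"rz": 0}]'

```text
clock: 8.08
tcp_pos: [0.4848, 0.115, 0.0513]
orientation: [-0.228, 3.133, 0.0]
contact_force: [-1.8, 0.3, 4.5]
grip_width: 0.0229
gripper_force: 60.9
```

```bash
python3 m.py
```

```text
[484.8 115.   51.3] yaw 8.31 F [-1.8 -0.6  4.7] M [-0.13  0.51 -0.05] held [474.5 117. ] (12, np.float64(0.0334406871074667), np.float64(4.642878067234181), 3788) [482.6 115.8] clk 8.1333 g 60.9
[484.7 115.   51.3] yaw 8.31 F [-1.6 -0.4  5.9] M [-0.06  0.49  0.01] held [472.5 112.6] (10, np.float64(0.033455623556707226), np.float64(8.454987348175178), 3802) [482.9 115.9] clk 8.1833 g 60.9
[484.8 115.   51.3] yaw 8.3 F [-1.8 -1.2  5.3] M [-0.16  0.48  0.02] held [477.1 123.7] (9, np.float64(0.03343020319621867), np.float64(7.073970581776729), 3785) [482.7 115.8] clk 8.2333 g 60.9
```

The force holds at about 9 N (above the hanging weight) while the insert sinks, so it is over the keys and the pad is giving. I keep pressing slowly.

Call:
send_rows --deltas '[{"dx": 0,"dy": 0,"dz": -0.4,"rx": 0,"ry": 0,"rz": 0},{"dx": 0,"dy": 0,"dz": -0.8,"rx": 0,"ry": 0,"rz": 0},{"dx": 0,"dy": 0,"dz": -1.2,"rx": 0,"ry": 0,"rz": 0},{"dx": 0,"dy": 0,"dz": -1.6,"rx": 0,"ry": 0,"rz": 0},{"dx": 0,"dy": 0,"dz": -2,"rx": 0,"ry": 0,"rz": 0}]'

```text
clock: 8.65
tcp_pos: [0.4848, 0.115, 0.0493]
orientation: [-0.227, 3.133, 0.0]
contact_force: [-1.7, -0.6, 4.6]
grip_width: 0.0229
gripper_force: 60.9
```

Call:
send_rows --deltas '[{"dx": 0,"dy": 0,"dz": -0.3,"rx": 0,"ry": 0,"rz": 0},{"dx": 0,"dy": 0,"dz": -0.6,"rx": 0,"ry": 0,"rz": 0},{"dx": 0,"dy": 0,"dz": -0.9,"rx": 0,"ry": 0,"rz": 0},{"dx": 0,"dy": 0,"dz": -1.2,"rx": 0,"ry": 0,"rz": 0},{"dx": 0,"dy": 0,"dz": -1.5,"rx": 0,"ry": 0,"rz": 0}]'

```text
clock: 9.07
tcp_pos: [0.4848, 0.115, 0.0478]
orientation: [-0.228, 3.133, 0.0]
contact_force: [-2.3, 0.0, 7.1]
grip_width: 0.0224
gripper_force: 61.0
```

Call:
send_rows --deltas '[{"dx": 0,"dy": 0,"dz": -0.2,"rx": 0,"ry": 0,"rz": 0},{"dx": 0,"dy": 0,"dz": -0.4,"rx": 0,"ry": 0,"rz": 0},{"dx": 0,"dy": 0,"dz": -0.6,"rx": 0,"ry": 0,"rz": 0},{"dx": 0,"dy": 0,"dz": -0.8,"rx": 0,"ry": 0,"rz": 0},{"dx": 0,"dy": 0,"dz": -0.8,"rx": 0,"ry": 0,"rz": 0}]'

```text
clock: 9.48
tcp_pos: [0.4847, 0.115, 0.0475]
orientation: [-0.227, 3.133, 0.001]
contact_force: [-3.9, -0.5, 12.8]
grip_width: 0.0233
gripper_force: 62.1
```

```bash
python3 m.py | tail -1
```

```text
[484.7 115.   47.5] yaw 8.3 F [-4.  -0.4 12.9] M [-0.24  0.91  0.05] held [471.4 114.9] (68, np.float64(0.027692362941663523), np.float64(9.540765989066454), 8858) [482.7 115.8] clk 9.6333 g 62.1
```

Call:
send_rows --deltas '[{"dx": -0.3,"dy": 0,"dz": -0.2,"rx": 0,"ry": 0,"rz": 0},{"dx": -0.6,"dy": 0,"dz": -0.4,"rx": 0,"ry": 0,"rz": 0},{"dx": -0.8,"dy": 0,"dz": -0.6,"rx": 0,"ry": 0,"rz": 0},{"dx": -0.8,"dy": 0,"dz": -0.8,"rx": 0,"ry": 0,"rz": 0},{"dx": -0.8,"dy": 0,"dz": -0.8,"rx": 0,"ry": 0,"rz": 0}]'

```text
clock: 10.05
tcp_pos: [0.4847, 0.115, 0.0474]
orientation: [-0.227, 3.132, 0.001]
contact_force: [-5.2, -0.9, 20.5]
grip_width: 0.0236
gripper_force: 63.1
```

```bash
python3 m.py | tail -1
```

```text
[484.7 115.   47.4] yaw 8.29 F [-5.  -1.8 21.1] M [-0.38  1.09  0.04] held [471.2 114.4] (66, np.float64(0.027679272839807645), np.float64(8.775459193235548), 8923) [482.7 115.8] clk 10.2 g 63.1
```

Firm stop after about 5 mm of sinking, at a total of roughly 24 N: it is on the floor. I relax and release.

Call:
send_rows --deltas '[{"dx": 0.6,"dy": 0,"dz": 0.6,"rx": 0,"ry": 0,"rz": 0},{"dx": 0.8,"dy": 0,"dz": 1.4,"rx": 0,"ry": 0,"rz": 0},{"dx": 0.8,"dy": 0,"dz": 1.4,"rx": 0,"ry": 0,"rz": 0}]'

```text
clock: 10.45
tcp_pos: [0.4848, 0.115, 0.0475]
orientation: [-0.227, 3.133, 0.0]
contact_force: [-1.8, -0.5, 4.7]
grip_width: 0.0231
gripper_force: 61.0
```

Call:
send_rows --deltas '[{"dx": 0,"dy": 0,"dz": 0,"rx": 0,"ry": 0,"rz": 0},{"dx": 0,"dy": 0,"dz": 0,"rx": 0,"ry": 0,"rz": 0},{"dx": 0,"dy": 0,"dz": 0,"rx": 0,"ry": 0,"rz": 0},{"dx": 0,"dy": 0,"dz": 0,"rx": 0,"ry": 0,"rz": 0},{"dx": 0,"dy": 0,"dz": 0,"rx": 0,"ry": 0,"rz": 0}]' --jaw 45

```text
clock: 10.87
tcp_pos: [0.4847, 0.115, 0.0472]
orientation: [-0.228, 3.133, -0.0]
contact_force: [0.7, 0.1, -0.5]
grip_width: 0.0447
gripper_force: 0.0
```

Call:
send_rows --deltas '[{"dx": 0,"dy": 0,"dz": 10,"rx": 0,"ry": 0,"rz": 0},{"dx": 0,"dy": 0,"dz": 30,"rx": 0,"ry": 0,"rz": 0},{"dx": 0,"dy": 0,"dz": 60,"rx": 0,"ry": 0,"rz": 0},{"dx": 0,"dy": 0,"dz": 90,"rx": 0,"ry": 0,"rz": 0},{"dx": 0,"dy": 0,"dz": 100,"rx": 0,"ry": 0,"rz": 0}]'

```text
clock: 11.28
tcp_pos: [0.4866, 0.1153, 0.1515]
orientation: [-0.226, 3.128, 0.003]
contact_force: [1.3, -0.0, 0.9]
grip_width: 0.0455
gripper_force: 0.0
```

Run:
```python
from h import *
d=grab("wrist");d=grab("wrist");o=r.get_obs();print(o["tcp_pos"],o["contact_force"],o["grip_width"],o["clock"])
P=cloud(d);n=nest(d);print(n)
c=np.array([.483,.1159])
dist=np.hypot(P[...,0]-c[0],P[...,1]-c[1])
q=P[(dist<.03)&(P[...,2]>.024)&(P[...,2]<.036)]
A=np.c_[q[:,:2]-c,np.ones(len(q))];s=np.linalg.lstsq(A,q[:,2],rcond=None)[0];print("disc top: z",s[2],"tilt deg",np.degrees(np.hypot(*s[:2])),len(q))
q=P[(dist>.038)&(dist<.045)&(P[...,2]>.02)];print("ring",np.median(q[:,2]))
q=P[(dist>.05)&(dist<.055)&(P[...,2]>.005)];print("plate",np.median(q[:,2]))
q=P[(dist<.03)&(P[...,2]>.055)&(P[...,2]<.075)];print("tang",np.median(q[:,2]),cv2.minAreaRect((q[:,:2]*1000).astype(np.float32)))
cv2.imwrite("pics/w4.png",d["frame"])
```

```text
[0.48624358 0.11552848 0.14988771] [-0.13551772  0.0431027  -0.39678792] 0.044628869351240996 11.3833
(((483.19390869140625, 115.93829345703125), (120.1917724609375, 120.2304916381836), 9.60827922821045), ((488.7615966796875, 117.64339447021484), 53.063316345214844), np.float64(0.027473039411740785))
disc top: z 0.029728767572775643 tilt deg 0.16229941116997468 1889
ring 0.19084856163529618
plate 0.21007421781152893
tang 0.06373589144569616 ((482.7410583496094, 116.04295349121094), (39.43210220336914, 24.03400230407715), 7.941896438598633)
```

View pics/w4.png

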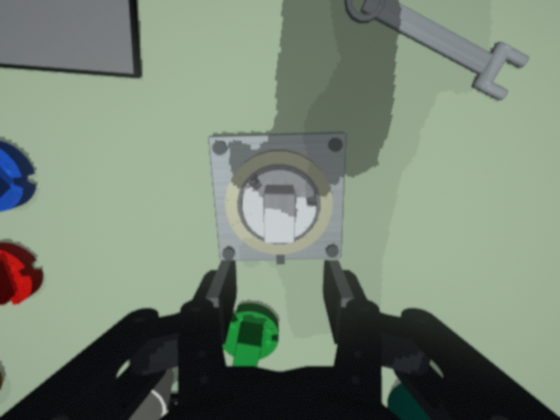

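The final view shows the insert seated in the ring at (280,205). Its disc top is at 29.7 mm (30 expected when home), tilt 0.2°, about 0.5 mm off centre, and the gripper is clear. Handing in.

```bash
python3 -c "
from bench import r
print(r.hand_in())"
```

```text
the job is handed in; nothing more can be done
None
```

The insert is home in the nest, level within about 0.2° and about 0.5 mm off centre, released with the gripper clear; the job is handed in, with no verdict returned. I saw the key angle (about +8°) in the camera images, so it dropped over the keys with no turning by feel, and it was pressed home at no more than about 24 N.

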